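# Push the last tub home under the lane guard

### The arm

A 6-joint arm with a two-finger parallel gripper is mounted at the origin on a cart in front of the work surface, level with it; the furniture and walls round the work are solid. World frame = base frame: x ahead of the robot, y to its left, z up, the work surface at z = 0. Lengths are in m, angles in rad, forces in N, time in s.
With the tool pointing down it reaches from about 0.375 to 0.75 m from the base axis. Payload 9 kg.
Tool frame: the origin (TCP) lies between the finger pads; the fingertips stand 17 mm ahead of it and the grasp point (between the pads) lies 2 mm behind it; z points along the fingers, y is the line along which they close (so a half turn about z gives the same grasp; the last joint's range is limited). The gripper opens to 85 mm and grips with 20 to 120 N. Pads are 22 mm wide; open, the fingers measure 114 mm over their backs; the gripper's body (76 mm by 85 mm) begins 54 mm behind the grasp point. The pads swing forward as they close: fully open they stand 13 mm farther back than shut.
Start: joints at [-1.545, 0.104, 0.097, 1.564, 0, 1.353], TCP at [0.145, -0.582, 0.248] pointing down, gripper open.
Joint ranges: [-2.99, 2.99], [-0.84, 1.86], [-1.1, 1.16], [-1.84, 2.11], [-1.51, 1.56], [-3.14, 3.14]. Speed limits (rad/s): [2.22, 2.22, 2.57, 3.14, 3.14, 3.14].

### API

Orientations are given as [roll, pitch, yaw] about the fixed x, y, z axes, in that order (R = Rz(yaw) Ry(pitch) Rx(roll)).
In Python, from rig import state, optics, job_done, nets gives the robot as it stands.
- The arm moves only by the tool carry_out, never from a script. Its argument "increments" is text: rows parted by semicolons, each of 4 numbers parted by spaces: the shift along the tool's x, y, z in m, then the turn about the tool's z in rad. In form: tx ty tz twist; .... A call has 1 to 5 rows; each row shifts and turns the commanded pose from where the row before left it, along the tool's axes as they then stand; what a row does not reach is not made up. A row lasts 1/12 s, in which the tool goes at most 41.7 mm and 7.16 degrees, less where a joint would pass 70% of its speed; a pose out of reach is approached as far as the arm can. A call with a gripper value outside its range is refused whole. "gripper" is the closure, from 0 (fully open) to 1 (shut), set as the call begins (left out, the last holds). The fingers move at their own pace and stop on an object; "newtons" is the grip in N (left out, the last holds). Time passes only in rows, so rows that do not move let the fingers close. It gives the time, the measured TCP pose, the force, the opening and the grip force at its end, in the units of the state.
- state(): the state, without advancing time (a new reading comes with each control period).
- optics.read_camera(name): name is "side" or "top" or "wrist"; returns a dict with "color" (384x512x3 uint8, red, green, blue), "depth" (384x512 float32, m along the optical axis (not along the pixel's ray), 0 where there is no reading), "fx", "fy", "cx", "cy" (pixels), "cam_to_world" (4x4, takes a point from camera to world coordinates); the wrist camera has in their place "T_tool_cam" (4x4, takes a point from camera to tool coordinates, whose origin is the TCP and whose axes are the flange's). Camera axes: x right, y down, z forward; pixel columns grow to the right and rows downward; lengths in m; the calibration is good to about 2 mm. A picture is of the moment at which its call begins: read the wrist's pose just before it.
- job_done(): hands the job in; it is judged then, once.
Trained networks look in a picture, given as the dict that the camera call returned (one of the last four; its "shot" number tells which), for a name from the list of things; names that differ only in an ending like _2 or _b are one class to them, and where a whole thing is asked for, a point or a joint stands for the part that bears it (a point fixed in the world has none). Each returns a list of dicts, best first, with "conf" (0 to 1); they miss things now and then, are a little off and sometimes report something else, mostly with a low value. They report only what shows in the picture. A call takes as long as a camera call. They do not tell look-alikes from the thing itself.
- nets.find_in(picture, target): "point" ([column, row] as shares, 0 to 1, of the picture: columns of its width, rows of its height, amid what is visible of it).
- nets.place_of(picture, target): "point" ([column, row] as shares, 0 to 1, of the picture: columns of its width, rows of its height: a listed point, or the origin of a listed thing).
The state is a dict: "clock": time; "joint_pos": joint angles; "joint_vel": joint speeds; "joint_torque": joint torques, N m; "tool_pos": TCP position; "ee_rot": TCP orientation; "wrist_force": force on the tool from outside, world axes, zero at the start; "moment": the same for the moment, N m; "opening": opening from 0.0 (shut) to 1.0 (fully open); "gripper_force": force on a finger pad.
Only numpy, scipy, OpenCV 4.12 (cv2) and the standard library are available. Lean on these libraries where they do the work, as an engineer would, in place of code of your own. Each camera call takes 0.05 s, during which the arm holds its last target. There are 200 camera calls.

### The job

One more tub of cotton buds belongs in the guarded tub lane. Pick up the tub standing on the small stand beside the lane, stand it upright in the open mouth of the lane, and push it in under the clear guard until all three tubs stand upright and touching, in one closed-up row against the end stop. Do not knock any tub over or disturb the other things on the bench.

Things in the scene. Friction and masses are not known exactly. Their poses are not given: they have to be found in the camera images.
- tub_lane: Fixed lane, 299 mm long, 96 wide: smooth white deck 85 mm above the worktop, green guide strips 16 mm high and 66 mm apart, clear guard on thin posts. Origin on the worktop under its middle; own +y runs along the lane out of the open mouth, -y to the end stop, x across, z up. In its frame: stop face y = -135 mm (grey plate 92 mm high), guard y = -143 to +61, open mouth y = +61 to +156.
- lane_stop (a point): Foot of the end stop's face on the lane's centre line, at deck height (85 mm); axes as the lane's. Tub centres of the finished row lie at y = 29, 87 and 145 mm from it.
- guard_edge (a point): Deck point on the centre line straight below the guard's front edge, 196 mm from the stop; axes as the lane's. Above it the guard's underside is 92 mm and its yellow lip's top 101 mm over the deck. In the mouth the guides flare from 66 to 74 mm apart. In the finished row the last tub's outer side is 22 mm inside this edge, so a pushing tool must slant in under it.
- tub_loose: The tub to load, standing at either end of the stand: clear round tub of cotton buds with white top, 58 mm across, 80 mm high, 62 g or so. Origin at the centre of its underside, z up.
- tub_stand: Fixed small steel stand next to the end-stop end of the lane: flat top 92 x 156 mm, 85 mm above the worktop like the deck, carrying the tub to load and a white cone, either way round. Origin on the worktop under its middle.
- tub_near: Same kind of tub, already in the lane under the guard, the one nearer to the mouth, standing with a gap; origin at the centre of its underside.
- tub_far: Same kind of tub, already in the lane, the one nearer to the end stop; origin at the centre of its underside.
- cone: Bystander: white roving cone with brown core, 46 mm across, 69 high, on the stand beside the tub; leave it alone. Origin at the middle of its underside.
- cutters: Bystander: yellow-handled side cutters; leave it alone. Origin at the middle of its underside.
- spanner: Bystander: steel double-ended spanner, 151 mm; leave it alone. Origin at the middle of its underside.
- hexkey: Bystander: black L-shaped hex key, 78 mm; leave it alone. Origin at the middle of its underside.
Mind the look-alikes: they are no part of the job. Leave any green look-alike of the tub_near alone.

How it is judged:
At the end, for the whole second after the job is handed in: All three tubs stand upright (within 7 degrees) and still on the lane's deck between the guides, in one row against the end stop: the far tub within 7 mm of touching the stop, the middle one and the last one within 9 mm of its place in a touching row; nothing is held (y of tub_far in the frame of lane_stop between 0.023 and 0.036 m and x of tub_far in the frame of lane_stop between -0.008 and 0.008 m and z of tub_far in the frame of lane_stop between -0.006 and 0.006 m and angle between each of tub_far, tub_near, tub_loose's own z axis and vertical below 0.12 rad and linear speed of each of tub_far, tub_near, tub_loose below 0.02 m/s and y of tub_near in the frame of lane_stop between 0.081 and 0.096 m and x of tub_near in the frame of lane_stop between -0.008 and 0.008 m and z of tub_near in the frame of lane_stop between -0.006 and 0.006 m and y of tub_loose in the frame of lane_stop between 0.139 and 0.154 m and x of tub_loose in the frame of lane_stop between -0.008 and 0.008 m and z of tub_loose in the frame of lane_stop between -0.006 and 0.006 m).
It fails at once if a tub is tipped over (leans more than 30 degrees) (angle between any of tub_far, tub_near, tub_loose's own z axis and vertical above 0.52 rad).
It fails at once if a bystander is moved by more than 30 mm (distance of any of cone, cutters, spanner, hexkey from where it was at the start of the episode above 0.03 m).
It also fails if it takes over 58 s, if anything falls off the work surface, if the arm or the gripper's body presses on something with over 40 N, if the wrist force passes 120 N, or if a joint passes its speed limit or range.

## Working session

There is one attempt and no reset: what is moved stays moved. The work goes in short steps, Python scripts to look and compute and a tool call to move; the robot and the scene stay as the last step left them, time stands still between calls to the robot, and variables do not carry over. Pictures are saved under pics/ and viewed, at most 10 in all, crops included, and the job is handed in when it is done.

Besides the shell and the picture viewer there is one more tool, called after "Call:" as a command line: name --argument value ..., lists and objects as JSON in quotes. carry_out: Moves the arm, as the interface text tells. Its arguments: {"type":"object","properties":{"increments":{"type":"string"},"gripper":{"type":"number"},"newtons":{"type":"number"}},"required":["increments"]}

```bash
mkdir -p pics; ls; cat > h.py <<'E'
import numpy as np, cv2
from rig import state, optics, nets
from scipy.spatial.transform import Rotation as R
def cam(n):
    s=state(); p=optics.read_camera(n)
    if 'cam_to_world' in p: T=np.array(p['cam_to_world'])
    else:
        W=np.eye(4); W[:3,:3]=R.from_euler('xyz',s['ee_rot']).as_matrix(); W[:3,3]=s['tool_pos']; T=W@np.array(p['T_tool_cam'])
    return p,T
def ray(p,T,uv):
    d=T[:3,:3]@np.array([(uv[0]-p['cx'])/p['fx'],(uv[1]-p['cy'])/p['fy'],1]); return T[:3,3],d
def atz(p,T,uv,z):
    o,d=ray(p,T,uv); return o+d*(z-o[2])/d[2]
def save(p,f): cv2.imwrite(f,cv2.cvtColor(p['color'],cv2.COLOR_RGB2BGR))
def dep(p,T,uv):
    o,d=ray(p,T,uv); return o+d*p['depth'][int(uv[1]),int(uv[0])]
E
python3 - <<'E'
from h import *
print(state())
ims=[]
for n in ['side','top']:
    p,T=cam(n); save(p,f'pics/{n}0.png'); print(n,T.round(3).tolist(),p['fx'])
    for t in ['tub_lane','lane_stop','guard_edge','tub_loose','tub_near','tub_stand','cone']:
        for f in ('place_of','find_in'):
            for r in getattr(nets,f)(p,t)[:4]:
                uv=np.array(r['point'])*[512,384]; z=0.085 if f=='place_of' and t not in('tub_lane','tub_stand') else 0
                print(t,f,uv.round(),round(r['conf'],2),atz(p,T,uv,z).round(3),dep(p,T,uv).round(3))
E
```

```text
pics
{'clock': 0.0, 'joint_pos': array([-1.54469654e+00,  1.04685832e-01,  9.64898887e-02,  1.56386235e+00,
       -1.26329575e-05,  1.35311948e+00]), 'joint_vel': array([-0.00197992, -0.00055573, -0.00085661,  0.00011698,  0.00226335,
       -0.0005394 ]), 'joint_torque': array([-2.18028319e-03, -5.56921434e+01,  5.03657699e+01,  1.67888316e-02,
       -2.48716988e-04,  1.18045104e-06]), 'tool_pos': array([ 0.14483305, -0.58196109,  0.24754152]), 'ee_rot': array([-3.14035774e+00, -2.60201210e-04,  2.43776482e-01]), 'wrist_force': array([0.76692491, 0.40322045, 0.46911332]), 'moment': array([ 0.03197177, -0.03256705,  0.05358669]), 'gripper_force': 0.0, 'opening': 0.9967579358369578}
side [[-0.997, -0.062, 0.046, 0.549], [-0.074, 0.627, -0.775, 0.494], [0.019, -0.776, -0.63, 0.608], [0.0, 0.0, 0.0, 1.0]] 347.5228312513306
tub_lane place_of [313. 218.] 0.95 [ 0.441 -0.15   0.   ] [ 0.456 -0.062  0.083]
tub_lane find_in [321. 194.] 0.86 [ 0.415 -0.247  0.   ] [ 0.433 -0.147  0.082]
lane_stop place_of [311. 160.] 0.89 [ 0.449 -0.284  0.085] [ 0.467 -0.144  0.179]
lane_stop find_in [321.
[... 1633 characters left out ...]
4]
tub_loose place_of [222. 173.] 0.56 [ 0.59  -0.079  0.085] [ 0.609 -0.073  0.004]
tub_loose find_in [349. 225.] 0.64 [ 0.473 -0.384  0.   ] [ 0.457 -0.346  0.16 ]
tub_near place_of [174. 135.] 0.81 [0.684 0.034 0.085] [0.691 0.038 0.065]
tub_near find_in [169. 128.] 0.63 [0.73  0.064 0.   ] [0.703 0.048 0.078]
tub_stand place_of [354. 240.] 0.58 [ 0.436 -0.394  0.   ] [ 0.431 -0.373  0.085]
tub_stand find_in [364. 245.] 0.9 [ 0.422 -0.416  0.   ] [ 0.418 -0.393  0.085]
cone place_of [377. 232.] 0.65 [ 0.448 -0.426  0.085] [ 0.444 -0.411  0.137]
cone place_of [151. 247.] 0.47 [0.424 0.079 0.085] [0.429 0.099 0.003]
cone find_in [382. 231.] 0.74 [ 0.458 -0.463  0.   ] [ 0.445 -0.419  0.142]
```

View pics/side0.png

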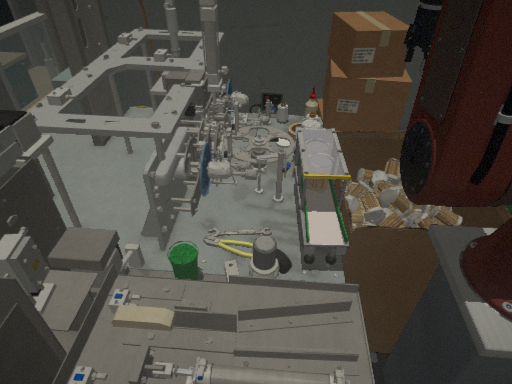

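View pics/top0.png

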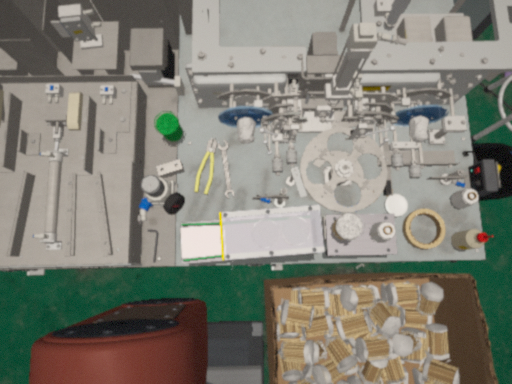

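Side view: the lane runs along world y with its mouth towards +y (deck at about 325,225, yellow lip at 327,177), and the stand is behind it. In the top view the lip is at (222,235), the loose tub at (348,228), the cone at (384,231) and the green look-alike at (169,125). Next I'll fit the lane pose.

```bash
python3 - <<'E'
from h import *
p,T=cam('top'); im=cv2.cvtColor(p['color'],cv2.COLOR_RGB2BGR)
cv2.imwrite('pics/topc.png',cv2.resize(im[195:275,165:415],None,fx=3.2,fy=3.2,interpolation=cv2.INTER_CUBIC))
v,u=np.mgrid[:384,:512]; 
def cloud(p,T):
    d=p['depth']; c=np.stack([(u-p['cx'])/p['fx']*d,(v-p['cy'])/p['fy']*d,d],-1); return c@T[:3,:3].T+T[:3,3]
for n in ['top','side']:
    p,T=cam(n); C=cloud(p,T); hsv=cv2.cvtColor(p['color'],cv2.COLOR_RGB2HSV).astype(int)
    y=(abs(hsv[...,0]-27)<6)&(hsv[...,1]>140)&(hsv[...,2]>120)&(abs(C[...,0]-.44)<.09)&(abs(C[...,1]+.085)<.05)
    P=np.array([atz(p,T,(a,b),.186) for a,b in zip(u[y],v[y])])
    (cx,cy),(w,h),a=cv2.minAreaRect(P[:,:2].astype(np.float32)); print(n,'lip',len(P),cx,cy,w,h,a, 'depth z',np.median(C[y],0))
    for nm,c,zl,zh in [('tub',(.445,-.34),.15,.18),('cone',(.445,-.415),.12,.16),('guard',(.437,-.19),.17,.2),('deck',(.44,-.04),.075,.095),('stop',(.44,-.28),.165,.2)]:
        m=(np.hypot(C[...,0]-c[0],C[...,1]-c[1])<.045)&(C[...,2]>zl)&(C[...,2]<zh)&(p['depth']>0)
        if m.sum()>5: q=C[m]; print(n,nm,m.sum(),np.median(q,0).round(4),'min',q.min(0).round(3),'max',q.max(0).round(3))
    m=(C[...,2]>.075)&(C[...,2]<.095)&(C[...,1]>-.075)&(C[...,1]<.07)&(abs(C[...,0]-.44)<.07)&(p['depth']>0)
    print(n,'mouth rect',cv2.minAreaRect(C[m][:,:2].astype(np.float32)),m.sum())
E
```

```text
top lip 76 0.4387592673301697 -0.08310914784669876 0.0934503972530365 0.004665172193199396 3.042670965194702 depth z [ 0.44215467 -0.08370516  0.18770887]
top tub 596 [ 0.4543 -0.3454  0.1613] min [ 0.425 -0.376  0.15 ] max [ 0.483 -0.318  0.167]
top cone 337 [ 0.4445 -0.4243  0.1417] min [ 0.426 -0.45   0.12 ] max [ 0.466 -0.37   0.159]
top guard 1564 [ 0.4372 -0.1899  0.1827] min [ 0.396 -0.234  0.178] max [ 0.482 -0.145  0.188]
top deck 1100 [ 0.4377 -0.0364  0.0866] min [ 0.396 -0.074  0.081] max [0.482 0.004 0.095]
top stop 879 [ 0.44   -0.2643  0.1827] min [ 0.4   -0.324  0.165] max [ 0.484 -0.235  0.188]
top mouth rect ((0.4350113570690155, -0.03001689910888672), (0.09203414618968964, 0.08817754685878754), 2.8410487174987793) 1474
side lip 80 0.43934303522109985 -0.08218791335821152 0.09408840537071228 0.005177851300686598 2.624910831451416 depth z [ 0.43834315 -0.08287053  0.18554473]
side tub 182 [ 0.4554 -0.345   0.1604] min [ 0.427 -0.377  0.151] max [ 0.484 -0.317  0.166]
side cone 76 [ 0.4477 -0.4213  0.1411] min [ 0.429 -0.44   0.13 ] max [ 0.466 -0.409  0.151]
side guard 634 [ 0.4377 -0.1876  0.1809] min [ 0.398 -0.233  0.179] max [ 0.48  -0.146  0.184]
side deck 944 [ 0.4381 -0.0377  0.0847] min [ 0.399 -0.084  0.079] max [0.483 0.004 0.095]
side stop 287 [ 0.4401 -0.2629  0.1809] min [ 0.402 -0.319  0.165] max [ 0.484 -0.236  0.185]
side mouth rect ((0.43564996123313904, -0.030364561825990677), (0.09236026555299759, 0.09261458367109299), 2.6326587200164795) 1315
```

View pics/topc.png

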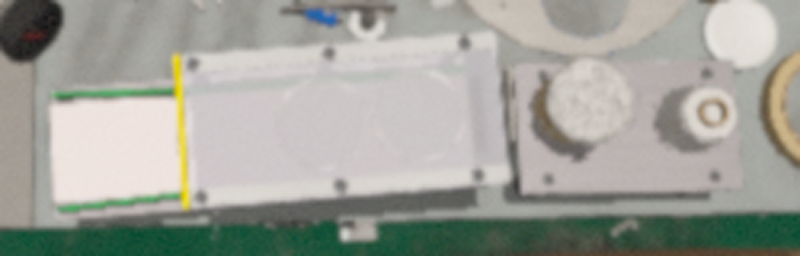

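Call:
carry_out --increments "0.04 0 -0.014 -0.05; 0.04 0 -0.014 -0.05; 0.04 0 -0.014 -0.05; 0.04 0 -0.014 -0.05; 0.04 0 -0.014 -0.04" --gripper 0

```text
clock: 2.07
tool_pos: [0.3311, -0.5154, 0.3177]
ee_rot: [3.141, 0.0, 0.486]
wrist_force: [-0.1, -1.4, 0.4]
opening: 1.0
gripper_force: 0.0
```

The crop shows two tub rings under the guard at crop pixels (325,122) and (425,115). The loose tub is at (590,98) with the cone at (708,112).

```bash
python3 - <<'E'
from h import *
s=state(); print(s['joint_pos'].round(3),s['ee_rot'])
p,T=cam('top'); pw,Tw=cam('wrist'); save(pw,'pics/w1.png')
c=cv2.cvtColor(p['color'],cv2.COLOR_RGB2BGR)
a=.049; X=np.array([np.cos(a),np.sin(a)]); Y=np.array([-np.sin(a),np.cos(a)]); ge=np.array([.439,-.081]); st=ge-.196*Y; print('stop',st)
for uv in [(266.6,233.1),(297.8,230.9)]:
    w=atz(p,T,uv,.165); d=w[:2]-st; print(w,'lane x,y',d@X,d@Y)
d=np.array([.4545,-.3465])-st; print('loose',d@X,d@Y)
for t in ['tub_loose','cone']:
    for r in nets.place_of(pw,t)[:3]: uv=np.array(r['point'])*[512,384]; print(t,uv,r['conf'],atz(pw,Tw,uv,.085))
E
```

```text
[-1.213  0.173  0.3    1.697 -0.     1.443] [3.14132844e+00 4.94400546e-05 4.86005150e-01]
stop [ 0.44860016 -0.27676475]
[ 0.4430576 -0.1749732  0.165    ] lane x,y -0.0005501164428618561 0.10194084579811347
[ 0.44624167 -0.23900609  0.165     ] lane x,y -0.0005062239432220801 0.03782886170823194
loose 0.002477101316111946 -0.06994052712790821
cone [229.12    44.5824] 0.67 [ 0.44646623 -0.42752125  0.085     ]
cone [207.4112  42.3936] 0.25 [ 0.43732717 -0.40609178  0.085     ]
```

View pics/w1.png

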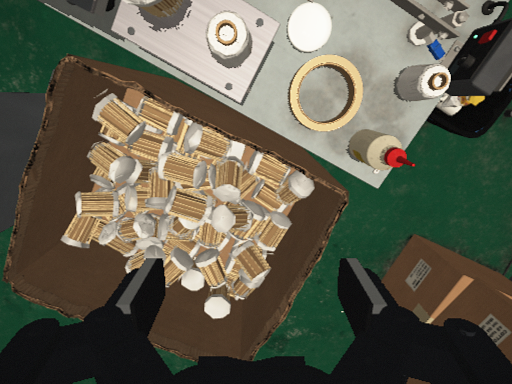

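Call:
carry_out --increments "0.0345 -0.0168 0 0; 0.0345 -0.0168 0 0; 0.0345 -0.0168 0 0; 0.0345 -0.0168 0 0; 0.0345 -0.0168 0 0"

```text
clock: 2.68
tool_pos: [0.4427, -0.361, 0.3164]
ee_rot: [-3.141, 0.0, 0.481]
wrist_force: [0.4, 0.3, -0.8]
opening: 1.002
gripper_force: 0.0
```

Call:
carry_out --increments "0.0155 -0.008 0 -0.1249; 0 0 0 -0.1249; 0 0 0 -0.1249; 0 0 0 -0.1249; 0 0 0 -0.1249"

```text
clock: 3.1
tool_pos: [0.4521, -0.3481, 0.3163]
ee_rot: [-3.141, -0.0, 1.112]
wrist_force: [-0.5, 0.1, 0.1]
opening: 1.0
gripper_force: 0.0
```

Call:
carry_out --increments "0 0 0 -0.1249; 0 0 0 -0.1249; 0 0 0 -0.1249; 0 0 0 -0.1249; 0 0 0 0"

```text
clock: 3.52
tool_pos: [0.452, -0.3482, 0.3163]
ee_rot: [-3.141, -0.001, 1.611]
wrist_force: [0.4, 0.0, -0.5]
opening: 1.003
gripper_force: 0.0
```

```bash
python3 - <<'E'
from h import *
s=state(); print(s['tool_pos'],s['ee_rot'])
p,T=cam('wrist'); save(p,'pics/w2.png')
v,u=np.mgrid[:384,:512]; d=p['depth']; C=np.stack([(u-p['cx'])/p['fx']*d,(v-p['cy'])/p['fy']*d,d],-1)@T[:3,:3].T+T[:3,3]
print(T.round(3))
for nm,c,zl,zh in [('tub',(.4545,-.346),.152,.175),('cone',(.445,-.423),.13,.16)]:
    m=(np.hypot(C[...,0]-c[0],C[...,1]-c[1])<.045)&(C[...,2]>zl)&(C[...,2]<zh)&(d>0)
    if m.sum(): q=C[m]; print(nm,m.sum(),np.median(q,0),q.min(0),q.max(0))
for t in ['tub_loose','cone']:
    for f in('place_of','find_in'):
      for r in getattr(nets,f)(p,t)[:2]: uv=np.array(r['point'])*[512,384]; print(t,f,uv,r['conf'],atz(p,T,uv,.085 if f=='place_of' else .14))
E
```

```text
[ 0.45204104 -0.34820571  0.31631402] [-3.14068545e+00 -6.76331667e-04  1.61147220e+00]
[[ 0.999  0.039  0.013  0.449]
 [ 0.041 -0.946 -0.32  -0.265]
 [-0.     0.32  -0.947  0.441]
 [ 0.     0.     0.     1.   ]]
tub 2600 [ 0.45657555 -0.34359401  0.15953661] [ 0.42690016 -0.37512943  0.15239765] [ 0.48607057 -0.31566394  0.16544051]
cone 930 [ 0.44822363 -0.42202662  0.14031421] [ 0.42873158 -0.44523595  0.13003757] [ 0.46731825 -0.40721074  0.15102166]
tub_loose place_of [255.488  163.8912] 0.66 [ 0.45779654 -0.34125806  0.085     ]
tub_loose find_in [255.6928 179.7888] 0.92 [ 0.45747899 -0.34606114  0.14      ]
cone place_of [244.8896 229.2096] 0.87 [ 0.44806752 -0.42702982  0.085     ]
```

View pics/w2.png

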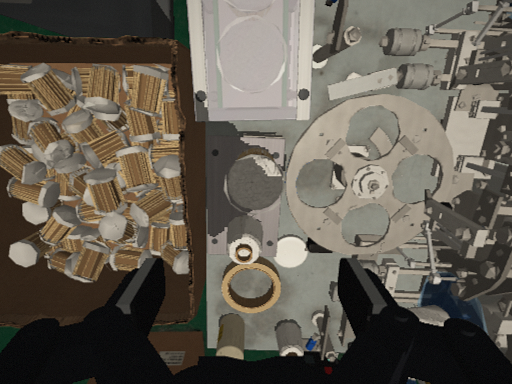

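The tub sits between the open fingers, about (255,180), and the cone at (245,245) is clear of them. Descending to grasp.

Call:
carry_out --increments "0.003 0.004 0.03 0; 0 0 0.04 0; 0 0 0.04 0; 0 0 0.035 0; 0 0 0.025 0"

```text
clock: 4.18
tool_pos: [0.456, -0.343, 0.1434]
ee_rot: [-3.14, -0.002, 1.606]
wrist_force: [-0.5, -0.5, -0.4]
opening: 0.997
gripper_force: 0.0
```

Call:
carry_out --increments "0 0 0.012 0; 0 0 0 0"

```text
clock: 4.35
tool_pos: [0.4558, -0.3428, 0.1322]
ee_rot: [-3.139, -0.004, 1.606]
wrist_force: [-1.2, -0.3, 0.8]
opening: 1.0
gripper_force: 0.0
```

Call:
carry_out --increments "0 0 0 0" --gripper 0.6 --newtons 25

```text
clock: 4.43
tool_pos: [0.4571, -0.3443, 0.136]
ee_rot: [3.141, 0.0, 1.607]
wrist_force: [-0.7, -0.7, -0.2]
opening: 0.885
gripper_force: 0.0
```

Call:
carry_out --increments "0 0 0 0"

```text
clock: 4.52
tool_pos: [0.4578, -0.3452, 0.1375]
ee_rot: [3.14, 0.003, 1.607]
wrist_force: [1.0, 0.4, -0.1]
opening: 0.744
gripper_force: 0.0
```

Call:
carry_out --increments "0 0 0 0; 0 0 0 0; 0 0 0 0; 0 0 0 0"

```text
clock: 4.85
tool_pos: [0.458, -0.3453, 0.1376]
ee_rot: [3.139, 0.003, 1.608]
wrist_force: [-0.7, 0.4, 6.5]
opening: 0.656
gripper_force: 27.0
```

Call:
carry_out --increments "0 0 -0.015 0; 0 0 -0.025 0; 0 0 -0.03 0; 0 0 -0.03 0; 0 0 -0.018 0"

```text
clock: 5.27
tool_pos: [0.4576, -0.3448, 0.2575]
ee_rot: [3.139, 0.004, 1.608]
wrist_force: [0.5, -0.2, 0.7]
opening: 0.66
gripper_force: 27.3
```

Call:
carry_out --increments "0.02 -0.001 0 0; 0.035 -0.001 0 0; 0.035 -0.001 0 0; 0.035 -0.001 0 0; 0.035 -0.001 0 0"

```text
clock: 5.68
tool_pos: [0.4459, -0.1832, 0.2539]
ee_rot: [3.141, 0.001, 1.607]
wrist_force: [1.4, 0.4, -0.4]
opening: 0.658
gripper_force: 27.3
```

Call:
carry_out --increments "0.035 -0.001 0 0; 0.035 -0.001 0 0; 0.035 -0.001 0 0; 0.03 -0.001 0 0; 0.018 0 0 0"

```text
clock: 6.1
tool_pos: [0.4361, -0.0292, 0.2543]
ee_rot: [3.14, 0.0, 1.609]
wrist_force: [-0.1, -0.8, 0.0]
opening: 0.658
gripper_force: 27.3
```

Call:
carry_out --increments "0 0 0 0"

```text
clock: 6.18
tool_pos: [0.4363, -0.0289, 0.2544]
ee_rot: [3.14, 0.0, 1.611]
wrist_force: [0.4, -0.1, -1.2]
opening: 0.657
gripper_force: 27.3
```

```bash
python3 - <<'E'
from h import *
s=state(); print(s['tool_pos'],s['ee_rot'],s['opening'],s['gripper_force'],s['joint_pos'].round(3))
p,T=cam('side'); im=cv2.cvtColor(p['color'],cv2.COLOR_RGB2BGR)
p,T=cam('wrist'); a=cv2.cvtColor(p['color'],cv2.COLOR_RGB2BGR)
cv2.imwrite('pics/carry.png',np.hstack([cv2.resize(im[80:280,230:430],(400,400)),cv2.resize(a,(400,300)).copy() if 0 else cv2.copyMakeBorder(cv2.resize(a,(400,300)),0,100,0,0,0)]))
E
```

```text
[ 0.43634438 -0.02885381  0.25436813] [3.13972280e+00 5.67161834e-05 1.61120943e+00] 0.6568817811503004 27.25354554480873 [-3.670e-01 -3.980e-01 -3.490e-01  1.618e+00  1.000e-03  1.163e+00]
```

View pics/carry.png

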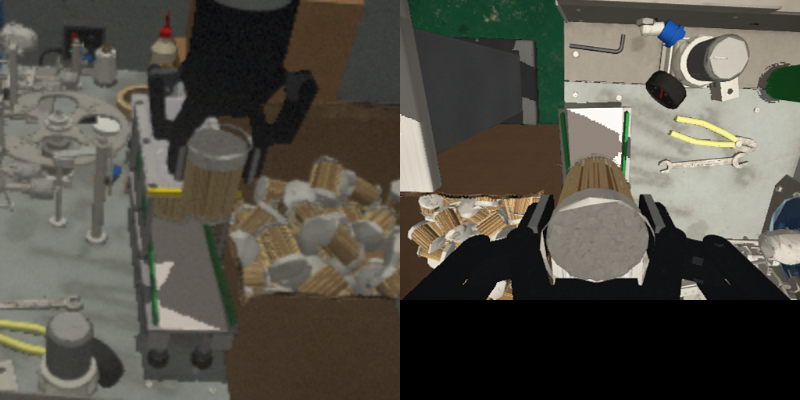

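Side view: the tub is held upright, just above the guard and over the mouth. The wrist view shows the mouth ahead of it. Lowering into the mouth and releasing.

Call:
carry_out --increments "0.004 0 0.03 0; 0.004 0 0.03 0; 0 0 0.03 0; 0 0 0.018 0; 0 0 0.007 0"

```text
clock: 6.7
tool_pos: [0.4351, -0.0245, 0.1361]
ee_rot: [-3.139, -0.001, 1.606]
wrist_force: [-6.2, 1.5, 29.3]
opening: 0.658
gripper_force: 22.4
```

Call:
carry_out --increments "0 0 0.001 0; 0 0 0 0"

```text
clock: 6.87
tool_pos: [0.4364, -0.0247, 0.1375]
ee_rot: [3.141, 0.0, 1.606]
wrist_force: [0.7, 0.1, -1.5]
opening: 0.657
gripper_force: 26.6
```

Call:
carry_out --increments "0 0 0 0; 0 0 0 0; 0 0 0 0; 0 0 0 0" --gripper 0.0

```text
clock: 7.2
tool_pos: [0.4364, -0.0239, 0.1375]
ee_rot: [3.141, 0.0, 1.608]
wrist_force: [-0.6, -0.1, -0.3]
opening: 0.999
gripper_force: 0.0
```

Call:
carry_out --increments "0 0 -0.01 0; 0 0 -0.03 0; 0 0 -0.035 0; 0 0 -0.035 0; 0 0 -0.02 0"

```text
clock: 7.62
tool_pos: [0.4367, -0.0239, 0.2718]
ee_rot: [3.138, 0.002, 1.608]
wrist_force: [-0.0, -1.3, 0.5]
opening: 1.0
gripper_force: 0.0
```

```bash
cat >> h.py <<'E'
v_,u_=np.mgrid[:384,:512]
def cloud(p,T):
    d=p['depth']; c=np.stack([(u_-p['cx'])/p['fx']*d,(v_-p['cy'])/p['fy']*d,d],-1); return c@T[:3,:3].T+T[:3,3]
a_=.049; X_=np.array([np.cos(a_),np.sin(a_)]); Y_=np.array([-np.sin(a_),np.cos(a_)]); st=np.array([.4486,-.2768])
def lane(w): d=np.asarray(w)[...,:2]-st; return np.stack([d@X_,d@Y_],-1)
E
python3 - <<'E'
from h import *
s=state(); print(s['tool_pos'],lane(s['tool_pos']),s['ee_rot'])
for n in ['side','wrist']:
    p,T=cam(n); C=cloud(p,T); L=lane(C)
    m=(abs(L[...,0])<.04)&(abs(L[...,1]-.245)<.05)&(C[...,2]>.155)&(C[...,2]<.172)&(p['depth']>0)
    q=L[m]; print(n,m.sum(),np.median(q,0),q.min(0),q.max(0),np.median(C[m][:,2]))
E
```

```text
[ 0.43672856 -0.02385699  0.27175171] [0.00053206 0.25322088] [3.13770417e+00 1.73489317e-03 1.60808534e+00]
side 476 [0.00102322 0.25474381] [-0.02934642  0.21974771] [0.02987042 0.28101357] 0.16017694840584212
wrist 3384 [0.00141233 0.25412353] [-0.0284827   0.22226413] [0.0304728  0.28224964] 0.1595377095597288
```

Call:
carry_out --increments "0.0245 0 0 -0.012; 0.0245 0 0 0; 0 0 0 0; 0 0 0 0; 0 0 0 0" --gripper 1

```text
clock: 8.13
tool_pos: [0.4339, 0.0251, 0.2669]
ee_rot: [-3.141, 0.0, 1.62]
wrist_force: [0.8, 0.1, 0.4]
opening: 0.3
gripper_force: 0.0
```

Call:
carry_out --increments "0 0 0 0; 0 0 0 0"

```text
clock: 8.3
tool_pos: [0.434, 0.0247, 0.2669]
ee_rot: [-3.141, 0.0, 1.619]
wrist_force: [0.3, -0.6, 1.6]
opening: 0.005
gripper_force: 0.0
```

Call:
carry_out --increments "-0.0416 0 0 0"

```text
clock: 8.38
tool_pos: [0.4359, -0.0125, 0.2674]
ee_rot: [3.141, -0.002, 1.626]
wrist_force: [1.5, 0.4, 0.3]
opening: 0.001
gripper_force: 0.0
```

Call:
carry_out --increments "-0.0416 0 0 0"

```text
clock: 8.47
tool_pos: [0.4381, -0.0578, 0.2673]
ee_rot: [3.141, 0.0, 1.624]
wrist_force: [1.4, 0.2, 0.4]
opening: 0.004
gripper_force: 0.0
```

Call:
carry_out --increments "0.0416 0 0 0"

```text
clock: 8.55
tool_pos: [0.4366, -0.0375, 0.266]
ee_rot: [-3.141, 0.005, 1.587]
wrist_force: [3.7, -2.4, -1.0]
opening: -0.003
gripper_force: 0.0
```

```bash
python3 - <<'E'
from h import *
for i in range(4):
    s=state(); print(s['clock'],s['tool_pos'],lane(s['tool_pos']),s['joint_vel'].round(2),s['opening']); optics.read_camera('top')
E
```

```text
8.55 [ 0.43660157 -0.03754183  0.26595561] [-0.00026507  0.23955869] [ 1.48 -0.24 -0.19  0.1   0.07  1.42] -0.003487906728884585
8.6 [ 0.43540355 -0.02191038  0.26668544] [-0.00069601  0.25523006] [ 0.15 -0.02  0.01  0.04  0.04 -0.08] 0.0005851759331915221
8.65 [ 0.43553978 -0.01969135  0.26700906] [-0.00045126  0.25743974] [ 0.08  0.    0.01 -0.01 -0.02 -0.07] -0.0022402219290870505
8.7 [ 0.43581986 -0.01858061  0.26707833] [-1.17108189e-04  2.58535433e-01] [ 0.06  0.    0.   -0.01 -0.01 -0.03] 0.0009081974496577145
```

Call:
carry_out --increments "0.0416 0 0 0; 0 0 0 0; 0 0 0 0; 0 0 0 0"

```text
clock: 9.08
tool_pos: [0.4341, 0.0258, 0.2671]
ee_rot: [3.141, 0.001, 1.623]
wrist_force: [1.2, -0.0, -0.1]
opening: -0.001
gripper_force: 0.0
```

Call:
carry_out --increments "-0.0416 0 0 0; -0.0416 0 0 0"

```text
clock: 9.25
tool_pos: [0.4382, -0.0576, 0.2673]
ee_rot: [3.141, 0.001, 1.626]
wrist_force: [1.8, 0.5, 1.4]
opening: -0.002
gripper_force: 0.0
```

```bash
python3 - <<'E'
from h import *
for i in range(4):
    s=state(); print(s['clock'],s['tool_pos'],lane(s['tool_pos']),s['joint_vel'].round(2),s['opening']); optics.read_camera('top')
E
```

```text
9.25 [ 0.43823352 -0.05761382  0.26729026] [0.00038178 0.21943085] [-1.14  0.23  0.17 -0.06 -0.01 -1.08] -0.0017859213307961836
9.3 [ 0.4384592  -0.06542286  0.26662827] [0.00022471 0.21162013] [ 0.09 -0.01 -0.02  0.01  0.01  0.19] 0.0013510013124794747
9.35 [ 0.43817161 -0.06273412  0.26655266] [6.91586744e-05 2.14319736e-01] [ 0.08 -0.02 -0.01  0.03  0.03  0.1 ] 0.0017035763192992086
9.4 [ 0.43800102 -0.0606432   0.26672983] [1.18169517e-06 2.16416494e-01] [ 0.06 -0.02 -0.01  0.02  0.01  0.04] 0.0029361659289802444
```

Call:
carry_out --increments "0.029 0 0 0; 0.029 0 0 0; 0.029 0 0 0; 0 0 0.03 0; 0 0 0.035 0"

```text
clock: 9.87
tool_pos: [0.4351, 0.031, 0.2038]
ee_rot: [3.137, 0.001, 1.624]
wrist_force: [0.6, -0.7, -0.3]
opening: -0.001
gripper_force: 0.0
```

Call:
carry_out --increments "0 0 0.035 0; 0 0 0.02 0; 0 0 0.009 0; 0 0 0 0; 0 0 0 0"

```text
clock: 10.28
tool_pos: [0.434, 0.0294, 0.139]
ee_rot: [3.141, 0.0, 1.621]
wrist_force: [0.3, -0.9, 0.0]
opening: 0.002
gripper_force: 0.0
```

```bash
cat >> h.py <<'E'
def tub(lo=.2,hi=.3,n='side'):
    p,T=cam(n); C=cloud(p,T); L=lane(C)
    m=(abs(L[...,0])<.04)&(L[...,1]>lo)&(L[...,1]<hi)&(C[...,2]>.155)&(C[...,2]<.172)&(p['depth']>0)
    q=L[m]; return (m.sum(),np.median(q,0).round(4),q.min(0).round(4),q.max(0).round(4)) if m.sum() else 0
E
python3 - <<'E'
from h import *
s=state(); print(s['tool_pos'],lane(s['tool_pos']),s['ee_rot'])
p,T=cam('side'); im=cv2.cvtColor(p['color'],cv2.COLOR_RGB2BGR); cv2.imwrite('pics/push.png',cv2.resize(im[100:280,250:430],(600,600),interpolation=cv2.INTER_CUBIC))
print(tub(n='top'),tub())
E
```

```text
[0.43404755 0.02939234 0.13904607] [0.00046244 0.30653761] [3.14096941e+00 2.40076838e-04 1.62066875e+00]
(np.int64(609), array([-2.000e-04,  2.505e-01]), array([-0.0288,  0.2217]), array([0.0287, 0.281 ])) (np.int64(47), array([0.0205, 0.2644]), array([0.0124, 0.2419]), array([0.0259, 0.2781]))
```

View pics/push.png

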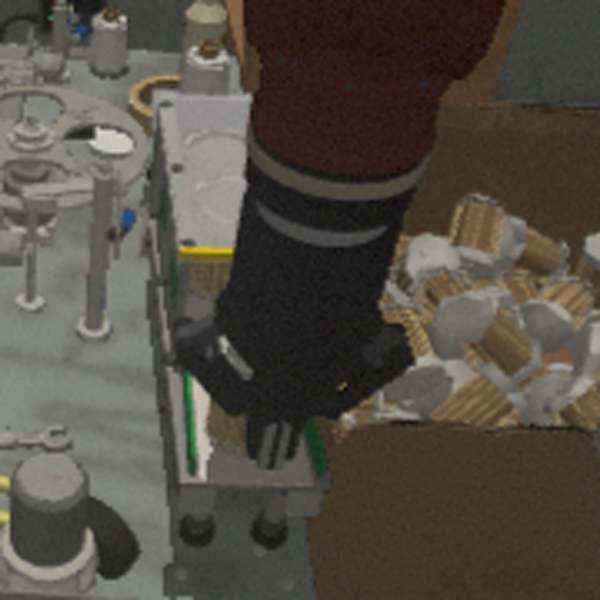

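The closed fingers stand in the mouth behind the tub (235,430), clear of the guides. I'll try a half-speed flick to measure how far the tub glides.

Call:
carry_out --increments "-0.0208 0 0 0; -0.0208 0 0 0; 0 0 0 0; 0 0 0 0; 0 0 0 0"

```text
clock: 10.85
tool_pos: [0.4362, -0.0125, 0.1389]
ee_rot: [3.141, 0.0, 1.619]
wrist_force: [-1.0, -0.7, 0.4]
opening: 0.004
gripper_force: 0.0
```

```bash
python3 - <<'E'
from h import *
s=state(); print(s['tool_pos'],lane(s['tool_pos']),s['ee_rot'],s['wrist_force'])
print(tub(.14,.3,'top'),tub(.14,.3))
E
```

```text
[ 0.43624649 -0.0124579   0.13890032] [0.0006089 0.2646299] [3.14058661e+00 2.59991911e-04 1.61935347e+00] [-0.97747835 -0.69913698  0.44726558]
(np.int64(449), array([0.0011, 0.2146]), array([-0.0304,  0.1976]), array([0.0316, 0.2527])) (np.int64(199), array([0.0072, 0.2726]), array([-0.0321,  0.1854]), array([0.0398, 0.2804]))
```

Call:
carry_out --increments "0.03 0 0 0; 0.03 0 0 0; 0 0 0 0"

```text
clock: 11.2
tool_pos: [0.4322, 0.0513, 0.1383]
ee_rot: [-3.141, -0.001, 1.623]
wrist_force: [-0.5, 0.0, 0.1]
opening: 0.002
gripper_force: 0.0
```

```bash
python3 - <<'E'
from h import *
p,T=cam('top'); C=cloud(p,T); L=lane(C)
m=(abs(L[...,0])<.04)&(L[...,1]>.15)&(L[...,1]<.3)&(C[...,2]>.15)&(C[...,2]<.172)&(p['depth']>0)
q=L[m]; 
for x in (-.02,-.01,0,.01,.02):
    k=abs(q[:,0]-x)<.004; print(x,k.sum(),q[k,1].min(),q[k,1].max())
print(q[:,0].min(),q[:,0].max())
print(tub(.14,.3))
im=cv2.cvtColor(p['color'],cv2.COLOR_RGB2BGR); cv2.imwrite('pics/t3.png',cv2.resize(im[205:270,130:280],None,fx=5,fy=5,interpolation=cv2.INTER_CUBIC))
E
```

```text
-0.02 56 0.19837872141759963 0.2272340935473363
-0.01 74 0.1979414620713901 0.2363852736138843
0 77 0.19756883663226701 0.23860379239810892
0.01 73 0.19886933676872937 0.23788719219656798
0.02 59 0.19833912319444838 0.23504160531908785
-0.027156083882980447 0.03128723281057409
(np.int64(115), array([0.0211, 0.2074]), array([0.0076, 0.1807]), array([0.0395, 0.2333]))
```

View pics/t3.png

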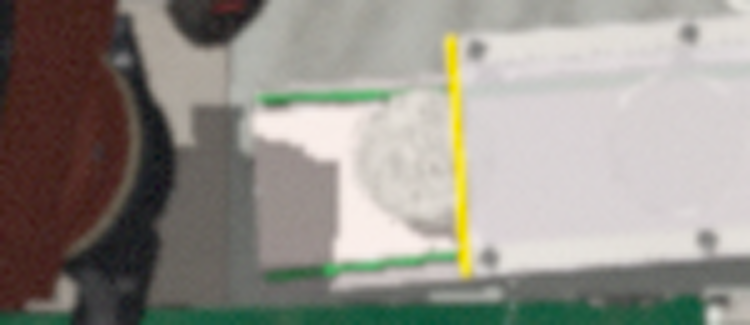

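The tub glided to y ≈ 0.209 and its outer side is still outside the lip (crop pixel 360 against the lip at 455). That puts the deck friction at about 0.2. Vertical fingers can't follow under the guard, so I'll fit the servo response and plan one brisk stroke.

```bash
cat > sim.py <<'E'
import numpy as np, itertools
from scipy.optimize import least_squares
dt=.001
def sim(rows,w,z,k,delay,n=700):
    t=np.arange(n)*dt; ends=np.arange(1,len(rows)+1)/12
    c=np.interp(t-delay,np.r_[-1,0,ends],np.r_[0,0,np.cumsum(rows)]); cv=np.gradient(c,dt)
    x=v=0; X=[];V=[]
    for i in range(n):
        X.append(x);V.append(v); a=w*w*(c[i]-x)+2*z*w*(k*cv[i]-v); v+=a*dt; x+=v*dt
    return np.array(X),np.array(V)
R=.0416
def res(q):
    a,_=sim([-R,-R,R],*q); b,vb=sim([-R,-R],*q); g=lambda X,ts:X[(np.array(ts)*1000).round().astype(int)]
    return np.r_[g(a,[.0833,.1667,.25,.3,.35,.4])-[-.0373,-.0825,-.0622,-.0466,-.0444,-.0433], g(b,[.1667,.2167,.2667,.3167])-[-.0834,-.0912,-.0885,-.0864]]
E
python3 - <<'E'
from sim import *
best=min((least_squares(res,q,bounds=([5,.3,0,0],[80,3,1.2,.03])) for q in ([24,1,1,.002],[40,1,1,.01],[24,1.2,1,.01])),key=lambda r:r.cost)
q=best.x; print(q,(res(q)*1000).round(1))
out=[]
for rows in itertools.product([R,.02,0],[-R],[-R,-.02,0,.02,R],[0,.02,R]):
    X,V=sim(rows,*q); xm=X.min(); A=np.gradient(V,dt)
    # pushed from when? release: time of max E
    i=np.argmax(np.where(V<0,V**2-3.92*(X-xm),-1)); out.append((V[i]**2-3.92*(X[i]-xm),rows,V[i],X[i],xm,i,X[:i].max()))
for rows in [(R,R,-R,R),(R,R,-R,0),(R,R,-R,-R,R),(R,R,-R,-R,0)]:
    X,V=sim(rows,*q); xm=X.min(); i=np.argmax(np.where(V<0,V**2-3.92*(X-xm),-1)); out.append((V[i]**2-3.92*(X[i]-xm),rows,V[i],X[i],xm,i,X[:i].max()))
for o in sorted(out,key=lambda o:-o[0])[:14]: print(np.round(o[0],3),o[1],np.round(o[2:],4))
E
```

```text
[1.26527118e+01 1.72100791e+00 1.08589927e+00 2.44547604e-10] [ 2.5  0.9  4.8  1.7  1.3  0.7  1.8 -0.8 -3.3 -4. ]
0.308 (0.0416, -0.0416, -0.0416, 0.0416) [-5.691e-01 -3.570e-02 -3.980e-02  2.500e+02  3.890e-02]
0.302 (0.0416, 0.0416, -0.0416, -0.0416, 0.0416) [-5.802e-01  8.800e-03  0.000e+00  3.330e+02  8.530e-02]
0.3 (0.0416, -0.0416, -0.0416, 0.02) [-5.691e-01 -3.570e-02 -4.170e-02  2.500e+02  3.890e-02]
0.299 (0.02, -0.0416, -0.0416, 0.0416) [-5.61e-01 -5.94e-02 -6.33e-02  2.50e+02  1.79e-02]
0.292 (0.02, -0.0416, -0.0416, 0.02) [-5.61e-01 -5.94e-02 -6.52e-02  2.50e+02  1.79e-02]
0.292 (0.02, -0.0416, 0.0416, 0) [-5.555e-01 -1.190e-02 -1.630e-02  1.660e+02  1.790e-02]
0.292 (0.02, -0.0416, 0.0416, 0.02) [-5.555e-01 -1.190e-02 -1.630e-02  1.660e+02  1.790e-02]
0.292 (0.02, -0.0416, 0.0416, 0.0416) [-5.555e-01 -1.190e-02 -1.630e-02  1.660e+02  1.790e-02]
0.291 (0, -0.0416, -0.0416, 0.0416) [-5.535e-01 -8.130e-02 -8.510e-02  2.500e+02  0.000e+00]
0.291 (0, -0.0416, 0.0416, 0) [-5.547e-01 -3.440e-02 -3.870e-02  1.660e+02  0.000e+00]
0.291 (0, -0.0416, 0.0416, 0.02) [-5.547e-01 -3.440e-02 -3.870e-02  1.660e+02  0.000e+00]
0.291 (0, -0.0416, 0.0416, 0.0416) [-5.547e-01 -3.440e-02 -3.870e-02  1.660e+02  0.000e+00]
0.286 (0.0416, 0.0416, -0.0416, -0.0416, 0) [-5.802e-01  8.800e-03 -4.000e-03  3.330e+02  8.530e-02]
0.284 (0, -0.0416, -0.0416, 0.02) [-5.535e-01 -8.130e-02 -8.690e-02  2.500e+02  0.000e+00]
```

Call:
carry_out --increments "0 0 -0.035 0; 0 0 -0.04 0; 0 0 -0.04 0; -0.03 0 -0.014 0; -0.034 0 0 0"

```text
clock: 11.72
tool_pos: [0.4376, -0.0171, 0.2719]
ee_rot: [3.135, 0.003, 1.623]
wrist_force: [0.3, -0.0, -0.6]
opening: -0.004
gripper_force: 0.0
```

Call:
carry_out --increments "0 0 0 0; 0 0 0 0; 0 0 0 0; 0 0 0 0; 0 0 0 0"

```text
clock: 12.13
tool_pos: [0.4359, -0.0158, 0.2668]
ee_rot: [-3.141, -0.0, 1.621]
wrist_force: [0.4, -0.3, 0.4]
opening: -0.002
gripper_force: 0.0
```

Call:
carry_out --increments "0.0416 0 0 0; -0.0416 0 0 0"

```text
clock: 12.3
tool_pos: [0.4354, 0.0049, 0.2676]
ee_rot: [3.141, -0.005, 1.653]
wrist_force: [-0.2, 1.9, 0.5]
opening: 0.003
gripper_force: 0.0
```

Call:
carry_out --increments "-0.0416 0 0 0"

```text
clock: 12.38
tool_pos: [0.439, -0.0495, 0.2674]
ee_rot: [3.141, -0.0, 1.642]
wrist_force: [1.7, -1.5, -0.8]
opening: -0.003
gripper_force: 0.0
```

```bash
python3 - <<'E'
from h import *
for i in range(4):
    s=state(); print(s['clock'],s['tool_pos'],lane(s['tool_pos']),s['joint_vel'].round(2)); optics.read_camera('top')
E
```

```text
12.3833 [ 0.4390209  -0.04945529  0.26743368] [0.00156783 0.22754103] [-1.29  0.24  0.18 -0.08 -0.02 -1.12]
12.4333 [ 0.43906504 -0.06022772  0.26664772] [0.00108428 0.21677936] [-0.01 -0.   -0.02  0.01  0.01  0.18]
12.4833 [ 0.43854346 -0.05919752  0.2665556 ] [0.00061378 0.21783387] [ 0.02 -0.02 -0.01  0.03  0.03  0.1 ]
12.5333 [ 0.43817867 -0.05828391  0.26666658] [0.00029418 0.21876425] [ 0.01 -0.01 -0.    0.02  0.01  0.03]
```

Call:
carry_out --increments "0.037 0 0 0; 0 0 0.03 0; 0 0 0.035 0; 0 0 0.035 0; 0 0 0.02 0"

```text
clock: 13.0
tool_pos: [0.4348, -0.0197, 0.1435]
ee_rot: [-3.139, -0.001, 1.621]
wrist_force: [-0.4, -0.2, -0.2]
opening: 0.001
gripper_force: 0.0
```

Call:
carry_out --increments "0 0 0.009 0; 0 0 0 0; 0 0 0 0; 0 0 0 0; 0 0 0 0"

```text
clock: 13.42
tool_pos: [0.4373, -0.0214, 0.1399]
ee_rot: [3.139, 0.001, 1.62]
wrist_force: [-0.4, 0.9, 1.0]
opening: -0.003
gripper_force: 0.0
```

```bash
python3 - <<'E'
from h import *
s=state(); print(s['clock'],s['tool_pos'],lane(s['tool_pos']),s['ee_rot'],s['wrist_force'])
print(tub(.14,.3,'top'))
E
```

```text
13.4167 [ 0.43728646 -0.02141852  0.13993896] [0.00120872 0.2556291 ] [3.13912220e+00 1.13599877e-03 1.61982990e+00] [-0.41231656  0.86822708  0.97318514]
(np.int64(404), array([0.0004, 0.2128]), array([-0.0272,  0.1975]), array([0.0315, 0.2423]))
```

Call:
carry_out --increments "0.0416 0 0 0; -0.0416 0 0 0; -0.0416 0 0 0; 0.02 0 0 0; 0.02 0 0 0"

```text
clock: 13.88
tool_pos: [0.4371, -0.0256, 0.1391]
ee_rot: [3.14, 0.001, 1.613]
wrist_force: [0.1, 0.5, 0.1]
opening: 0.0
gripper_force: 0.0
```

Call:
carry_out --increments "0.03 0 0 0; 0.03 0 0 0; 0 0 -0.03 0; 0 0 -0.035 0; 0 0 -0.035 0"

```text
clock: 14.3
tool_pos: [0.433, 0.0379, 0.2397]
ee_rot: [-3.141, 0.0, 1.621]
wrist_force: [1.3, -0.2, 1.3]
opening: 0.001
gripper_force: 0.0
```

Call:
carry_out --increments "0.035 0 0 0; 0.035 0 0 0; 0.035 0 0 0; 0.035 0 0 0; 0 0 0 0"

```text
clock: 14.72
tool_pos: [0.426, 0.1817, 0.2391]
ee_rot: [3.14, -0.002, 1.624]
wrist_force: [-0.3, 0.2, 0.1]
opening: -0.006
gripper_force: 0.0
```

```bash
python3 - <<'E'
from h import *
p,T=cam('top'); q,_=cam('side')
im=cv2.cvtColor(p['color'],cv2.COLOR_RGB2BGR)[205:270,170:350]; c=cv2.cvtColor(q['color'],cv2.COLOR_RGB2BGR)[110:270,270:380]
cv2.imwrite('pics/after.png',np.vstack([cv2.resize(im,(720,260),interpolation=cv2.INTER_CUBIC),cv2.copyMakeBorder(cv2.resize(c,(233,340),interpolation=cv2.INTER_CUBIC),0,0,0,720-233,0)]))
for t in('tub_loose','tub_near','tub_far'):
  for f in ('place_of','find_in'):
    for r in getattr(nets,f)(p,t)[:3]: uv=np.array(r['point'])*[512,384]; w=atz(p,T,uv,.085 if f=='place_of' else .165); print(t,f,uv.round(1),round(r['conf'],2),lane(w).round(4))
E
```

```text
tub_near place_of [172.  135.9] 0.71 [0.2475 0.3028]
tub_near find_in [166.9 130. ] 0.77 [0.2339 0.2986]
```

View pics/after.png

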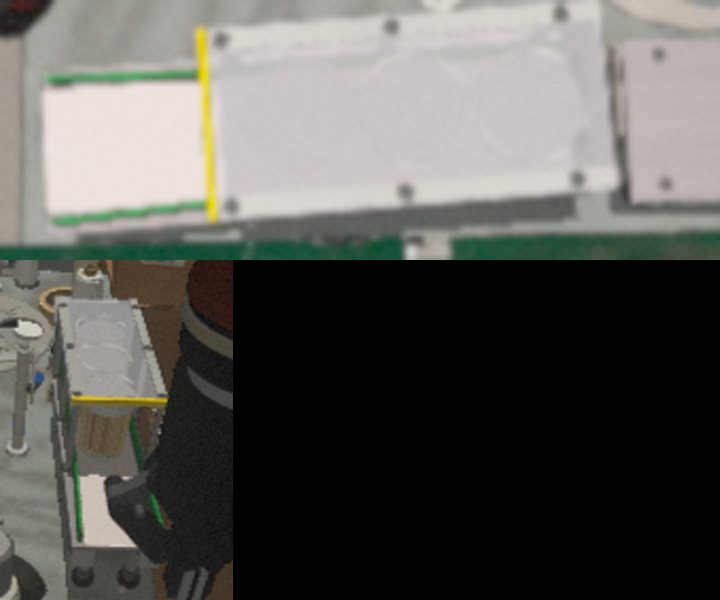

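After the strike all tubs are under the guard. Rings show at (412,100) and (530,103) in the top crop. The loose tub stands upright in the side crop (105,430). Now measuring the row precisely.

```bash
python3 - <<'E'
from h import *
def rect(n,z,k=4):
    im=0; 
    for i in range(6):
        p,T=cam(n); im=im+p['color'].astype(np.float32)
        if i==0: C=cloud(p,T); D=p
    im/=6
    # lane mm grid: rows=x -50..50, cols=y -20..240 , 3 px/mm
    s=3; gy,gx=np.meshgrid(np.arange(-20,240,1/s)/1e3,np.arange(-50,50,1/s)/1e3)
    W=np.stack([st[0]+gx*X_[0]+gy*Y_[0],st[1]+gx*X_[1]+gy*Y_[1],np.full_like(gx,z)],-1)
    c=(W-T[:3,3])@T[:3,:3]; u=D['fx']*c[...,0]/c[...,2]+D['cx']; v=D['fy']*c[...,1]/c[...,2]+D['cy']
    r=cv2.remap(im,u.astype(np.float32),v.astype(np.float32),cv2.INTER_CUBIC)
    return r,C,D
out=[]
for n in('top','side'):
    r,C,D=rect(n,.165); g=r.mean(-1); hp=g-cv2.GaussianBlur(g,(0,0),25); hp=cv2.GaussianBlur(hp,(0,0),1.5)
    for R in (26,27,28,29):
        t=np.arange(0,2*np.pi,.02); best=[]
        for y in np.arange(20,175,.5):
            b=max(np.mean(cv2.remap(hp,((y+20+R*np.cos(t))*3).astype(np.float32)[None],((x+50+R*np.sin(t))*3).astype(np.float32)[None],1)) for x in np.arange(-5,5.1,1)); best.append((b,y))
        b=np.array(best); pk=[(round(b[i,1],1),round(b[i,0],1)) for i in range(2,len(b)-2) if b[i,0]==b[max(0,i-12):i+13,0].max()]; print(n,R,pk)
    e=np.clip(hp*6+128,0,255).astype(np.uint8); 
    for y in (29,87,145): cv2.line(e,((y+20)*3,0),((y+20)*3,12),255,2)
    for y in (0,196): cv2.line(e,((y+20)*3,0),((y+20)*3,20),0,3)
    out.append(e)
    L=lane(C)
    if n=='side':
        m=(abs(L[...,0])<.006)&(L[...,1]>.1)&(L[...,1]<.2)&(C[...,2]>.09)&(C[...,2]<.165)&(D['depth']>0)
        o=np.argsort(C[m][:,2]); print(np.c_[L[m][o],C[m][o][:,2]].round(3)[::3].tolist())
cv2.imwrite('pics/final.png',np.vstack(out)[:600,:800])
E
```

```text
top 26 [(np.float64(31.0), np.float64(1.5)), (np.float64(59.5), np.float64(0.4)), (np.float64(83.0), np.float64(1.0)), (np.float64(102.5), np.float64(1.3)), (np.float64(146.5), np.float64(0.0)), (np.float64(164.5), np.float64(2.0))]
top 27 [(np.float64(33.0), np.float64(1.5)), (np.float64(57.5), np.float64(0.4)), (np.float64(79.0), np.float64(1.2)), (np.float64(105.5), np.float64(1.2)), (np.float64(147.0), np.float64(0.0)), (np.float64(163.5), np.float64(1.9))]
top 28 [(np.float64(34.0), np.float64(1.8)), (np.float64(55.5), np.float64(0.4)), (np.float64(79.0), np.float64(1.3)), (np.float64(100.0), np.float64(1.3)), (np.float64(137.5), np.float64(0.0)), (np.float64(162.0), np.float64(2.1))]
top 29 [(np.float64(34.5), np.float64(2.1)), (np.float64(54.0), np.float64(0.4)), (np.float64(80.5), np.float64(1.3)), (np.float64(98.0), np.float64(1.4)), (np.float64(136.5), np.float64(0.1)), (np.float64(161.0), np.float64(2.2))]
side 26 [(np.float64(25.0), np.float64(2.8)), (np.float64(47.5), np.float64(3.3)), (np.float64(89.5), np.float64(5.6)), (np.float64(108.5), np.float64(1.8)), (np.float64
[... 1133 characters left out ...]
73, 0.112], [0.0, 0.173, 0.114], [-0.0, 0.167, 0.115], [-0.004, 0.173, 0.117], [0.0, 0.168, 0.119], [-0.003, 0.173, 0.12], [0.003, 0.168, 0.122], [-0.005, 0.172, 0.123], [0.003, 0.167, 0.124], [-0.0, 0.173, 0.126], [-0.0, 0.172, 0.128], [0.002, 0.171, 0.13], [-0.002, 0.173, 0.131], [0.004, 0.167, 0.132], [-0.004, 0.172, 0.134], [0.005, 0.167, 0.135], [0.003, 0.172, 0.136], [-0.001, 0.173, 0.137], [-0.003, 0.173, 0.14], [-0.003, 0.167, 0.141], [0.002, 0.174, 0.143], [-0.004, 0.174, 0.147], [0.005, 0.175, 0.149], [0.006, 0.175, 0.152], [0.004, 0.178, 0.152], [-0.002, 0.177, 0.154], [-0.005, 0.174, 0.155], [0.0, 0.178, 0.158], [-0.0, 0.175, 0.158], [-0.004, 0.175, 0.158], [0.002, 0.176, 0.159]]
```

View pics/final.png

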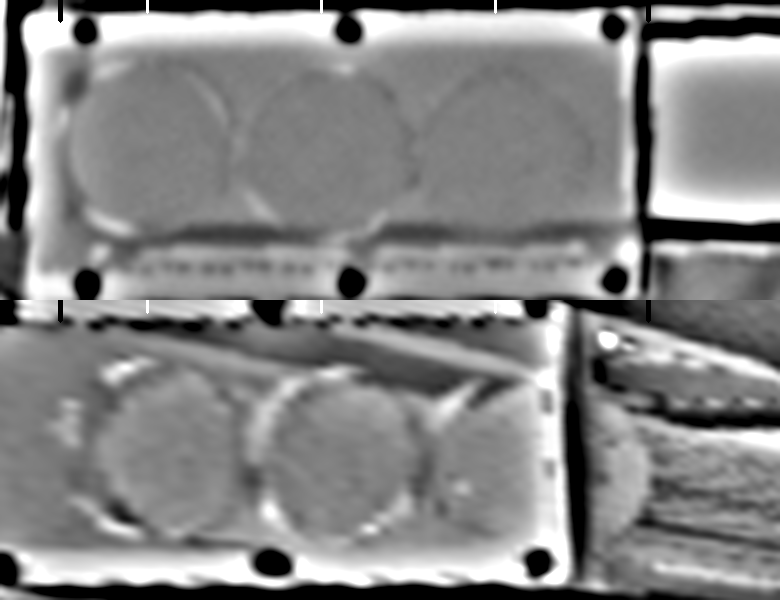

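The rectified views show three rings in a row at lane y ≈ 30, 89 and 147 mm (top-view columns 150, 329 and 505). Depth puts the last tub's outer side at 173–175 mm, so the row is closed up against the stop. Handing in.

```bash
python3 -c "
from rig import job_done; print(job_done())"
```

```text
the job is handed in; nothing more can be done
None
```

I loaded the tub and handed the job in: all three tubs stand in a closed row against the stop, measured at about 30, 89 and 147 mm (targets 29, 87 and 145); the last stretch under the guard was a quick strike and glide because the fingers could not tilt in, and no verdict came back.

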